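Rebuild the stepped floor sample set on its two-post stand

ROBOT

A 7-joint arm with a two-finger parallel gripper is mounted at the origin on the work surface. World frame = base frame: x ahead of the robot, y to its left, z up, the work surface at z = 0. Lengths are in m, angles in rad, forces in N, time in s.
With the tool pointing down it reaches from about 0.425 to 1.025 m from the base axis. Payload 9.4 kg.
Tool frame: the origin (TCP) lies midway between the tips of the shut fingers; the grasp point (between the pads) lies r.tcp_to_grasp behind it (r.tcp_to_grasp is the distance from the TCP to the grasp point, in m); z points along the fingers, x is the direction in which the jaws open and shut, and the axes are right-handed (so a half turn about z gives the same grasp; the last joint's range is limited). The gripper opens to 85 mm and grips with 20 to 120 N. Pads are 22 mm wide; open, the fingers measure 114 mm over their backs; the gripper's body (76 mm by 85 mm) begins 54 mm behind the grasp point. The pads swing forward as they close: fully open they stand 13 mm farther back than shut.
Start: joints at [-1.18, 0.599, -0.003, 1.599, 0.002, 0.943, -0.08], TCP at [0.327, 0.647, 0.231] pointing down, gripper open.
Joint ranges: [-2.57, 2.57], [-0.35, 1.97], [-1.29, 1.29], [0.11, 2.56], [-1.05, 4.19], [0.11, 1.86], [-2.63, 2.63]. Speed limits (rad/s): [2.22, 2.22, 3.01, 3.01, 3.14, 3.14, 3.14].

INTERFACE

Orientations are given as a unit quaternion [w, x, y, z].
In Python, from bench import r gives the robot as it stands.
- The arm moves only by the tool drive_tool, never from a script. Its argument "commands" is a list of rows, each a list of 7 numbers: the finger opening in mm, from 0 to 85.4, then the shift along the tool's x, y, z in mm, then the turn, a rotation vector about the tool's x, y, z in degrees. In form: [[gripper, dx, dy, dz, ax, ay, az], ...]. A call has exactly 5 rows; each row is the pose to reach, as a shift and turn from the pose commanded when the call began, along the tool's axes at that moment; what a row does not reach only later rows make up. A row lasts 1/12 s, in which the tool goes at most 41.7 mm and 7.16 degrees, less where a joint would pass 70% of its speed; a pose out of reach is approached as far as the arm can. A call with a gripper value outside its range is refused whole. The fingers move at their own pace and stop on an object; "force" is the grip in N (left out, the last holds). Time passes only in rows, so rows that repeat a pose let the fingers close, or fill a call up. It gives the time, the measured TCP pose, the force and the opening at its end, in the units of the state.
- r.observe(): the state, without advancing time (a new reading comes with each control period).
- r.grab_frame(name): name is "side" or "top"; returns a dict with "img" (480x640x3 uint8, blue, green, red), "K" (3x3 intrinsics, pixels), "rvec" (rotation vector, rad) and "tvec" (3), from world to camera coordinates, as OpenCV has them. Camera axes: x right, y down, z forward; pixel columns grow to the right and rows downward; lengths in m; the calibration is good to about 2 mm. A picture is of the moment at which its call begins. There is no depth.
- r.finish_job(): hands the job in, once; it reports no verdict.
Trained networks look in a picture, given as the dict that the camera call returned (one of the last four; its "shot" number tells which), for a name from the list of things; names that differ only in an ending like _2 or _b are one class to them, and where a whole thing is asked for, a point or a joint stands for the part that bears it (a point fixed in the world has none). Each returns a list of dicts, best first, with "score" (0 to 1); they miss things now and then, are a little off and sometimes report something else, mostly with a low value. They report only what shows in the picture. A call takes as long as a camera call. They do not tell look-alikes from the thing itself.
- r.find_in(picture, query): "rect" ([left, top, width, height] in pixels, round what is visible of it).
The state is a dict: "time_s": time; "q": joint angles; "qvel": joint speeds; "effort": joint torques, N m; "position": TCP position; "ee_rot": TCP orientation; "wrist_force": force on the tool from outside, world axes, zero at the start; "wrist_torque": the same for the moment, N m; "width": finger opening in m.
Only numpy, scipy, OpenCV 4.12 (cv2) and the standard library are available. Lean on these libraries where they do the work, as an engineer would, in place of code of your own. Each camera call takes 0.05 s, during which the arm holds its last target. There are 200 camera calls.

TASK

Put the three loose floor samples back on the two-post stand as a stepped set: the longest at the bottom, the middle one on it and the shortest on top, each with both holes over the posts and the rest of it lying along the base plate, so that every free end shows; then lay the steel keeper bar over the posts on top. Everything must lie flat and fully down, and the tape measure, the roll of tape and the wooden block stay where they are.

Things in the scene. Friction and masses are not known exactly. Their poses are not given: they have to be found in the camera images.
- stand: Sample stand, fixed: dark steel base plate 190 x 80 mm, top 16 mm above the bench, two upright steel posts near one end. Origin: centre of its footprint at bench level; x along its length away from the post end, y across, z up. Posts 7 mm in diameter at x = -72, y = -18 and 18 mm, straight to 54 mm above the bench, then tapering to a 2 mm tip at 62 mm.
- sample_long: Grey laminate floor sample (the longest of three), flat on the bench: 180 mm long, 60 wide, 10 thick, about 100 g, grasped across its width. Two 11 mm through holes near one end. Origin: centre of its underside; x along its length away from the hole end, y across, z up. Hole centres at x = -70, y = -18 and 18 mm. Seated: origin at x = -2, y = 0, z = 16 mm of the stand, x axes alike.
- sample_mid: Grey laminate floor sample (the middle one of three), flat on the bench: 140 mm long, 60 wide, 10 thick, about 78 g, grasped across its width. Two 11 mm through holes near one end. Origin: centre of its underside; x along its length away from the hole end, y across, z up. Hole centres at x = -50, y = -18 and 18 mm. Seated: origin at x = -22, y = 0, z = 26 mm of the stand, x axes alike.
- sample_short: Grey laminate floor sample (the shortest of three), flat on the bench: 100 mm long, 60 wide, 10 thick, about 55 g, grasped across its width. Two 11 mm through holes near one end. Origin: centre of its underside; x along its length away from the hole end, y across, z up. Hole centres at x = -30, y = -18 and 18 mm. Seated: origin at x = -42, y = 0, z = 36 mm of the stand, x axes alike.
- keeper: Keeper: short dark steel bar flat on the bench, 40 mm (its x) by 60 mm (its y), 10 thick, about 180 g, grasped across its 60 mm. Two 11 mm through holes at x = 0, y = -18 and 18 mm; the same either way round. Origin: centre of its underside, z up. Seated: origin at x = -72, y = 0, z = 46 mm of the stand, x axes parallel.
- tape_measure: Bystander: yellow and black pocket tape measure standing upright, 68 x 36 x 64 mm high, loose. Origin: centre of its underside.
- tape_roll: Bystander: brown roll of packing tape lying flat, 110 mm across, 76 mm bore, 48 mm high, loose. Origin: centre of its underside.
- tapping_block: Bystander: dark wooden tapping block, 50 x 100 mm, 40 mm high, loose. Origin: centre of its underside.
Mind the look-alikes: they are no part of the job. Of the things shaped like the stand, the steel one is meant.

How it is judged:
On the way, in this order (a step that is already met when the one before it is completed fails the run):
1. the longest sample lies flat on the base plate, its holes on the posts (x of sample_long in the frame of stand between -0.009 and 0.005 m and y of sample_long in the frame of stand between -0.015 and 0.015 m and z of sample_long in the frame of stand between 0.013 and 0.019 m and angle between sample_long's own z axis and vertical below 0.06 rad and angle between the x axis of sample_long and the x axis of stand, either way round below 0.15 rad), for 0.2 s.
2. the middle sample lies on the longest, its holes on the posts (x of sample_mid in the frame of stand between -0.029 and -0.015 m and y of sample_mid in the frame of stand between -0.015 and 0.015 m and z of sample_mid in the frame of stand between 0.023 and 0.029 m and angle between sample_mid's own z axis and vertical below 0.06 rad and angle between the x axis of sample_mid and the x axis of stand, either way round below 0.15 rad), for 0.2 s.
3. the shortest sample lies on the middle one, its holes on the posts (x of sample_short in the frame of stand between -0.049 and -0.035 m and y of sample_short in the frame of stand between -0.015 and 0.015 m and z of sample_short in the frame of stand between 0.033 and 0.039 m and angle between sample_short's own z axis and vertical below 0.06 rad and angle between the x axis of sample_short and the x axis of stand, either way round below 0.15 rad), for 0.2 s.
4. the keeper bar lies on the shortest sample, over the posts (x of keeper in the frame of stand between -0.079 and -0.065 m and y of keeper in the frame of stand between -0.015 and 0.015 m and z of keeper in the frame of stand between 0.043 and 0.049 m and angle between keeper's own z axis and vertical below 0.06 rad and angle between the x axis of keeper and the x axis of stand, either way round below 0.15 rad), for 0.2 s.
At the end, for the whole second after the job is handed in: Long, middle, short, keeper from the bottom up, both holes on the posts, free ends along the base: each flat (tilt < 0.06 rad), height within 3 mm of its layer (16, 26, 36, 46 mm), within 7 mm along and 15 mm across the stand, in line within 0.15 rad; all released and at rest (all of step 1 and all of step 2 and all of step 3 and all of step 4 and linear speed of each of sample_long, sample_mid, sample_short, keeper below 0.02 m/s); the robot touches nothing.
It fails at once if the tape measure is disturbed (moved more than 30 mm) (distance of tape_measure from where it was at the start of the episode above 0.03 m).
It fails at once if the tape roll is disturbed (moved more than 30 mm) (distance of tape_roll from where it was at the start of the episode above 0.03 m).
It fails at once if the tapping block is disturbed (moved more than 30 mm) (distance of tapping_block from where it was at the start of the episode above 0.03 m).
It also fails if it takes over 115 s, if anything falls off the work surface, if the arm or the gripper's body presses on something with over 40 N, if the wrist force passes 120 N, or if a joint passes its speed limit or range.

## Working session

There is one attempt and no reset: what is moved stays moved. The work goes in short steps, Python scripts to look and compute and a tool call to move; the robot and the scene stay as the last step left them, time stands still between calls to the robot, and variables do not carry over. Pictures are saved under pics/ and viewed, about 12 in all and at most 16, crops included, and the job is handed in when it is done.

Besides the shell and the picture viewer there is one more tool, called after "Call:" as name([rows], argument=value, ...), one row to a line, values as JSON. drive_tool: Moves the arm, as the interface text tells. Its arguments: {"type":"object","properties":{"commands":{"type":"array","items":{"type":"array","items":{"type":"number"}}},"force":{"type":"number"}},"required":["commands"]}

```bash
mkdir -p pics; ls
python3 - <<'E'
from bench import r
import cv2
print(r.observe(), r.tcp_to_grasp)
for n in("side","top"):
    f=r.grab_frame(n); cv2.imwrite(f"pics/{n}0.png",f["img"]); print(n,f["K"].tolist(),f["rvec"],f["tvec"])
    for q in("stand","sample_long","sample_mid","sample_short","keeper"):
        print(q,[(d["rect"],round(d["score"],2)) for d in r.find_in(f,q)][:4])
E
```

```text
pics
{'time_s': 0.0, 'q': array([-1.1797004 ,  0.6001315 , -0.00256189,  1.60014179,  0.00178421,
        0.94287422, -0.07983217]), 'qvel': array([ 6.86801686e-04,  1.33966048e-03,  2.45564640e-03, -1.12760698e-04,
        1.12491565e-03,  8.56730055e-04,  4.00832714e-05]), 'effort': array([ 7.12156234e-04, -7.76462889e+01,  1.56519156e+00, -2.58006066e+01,
        1.23048451e-02,  9.00030340e-03, -1.31720878e-05]), 'position': array([0.32670499, 0.6466876 , 0.23040781]), 'ee_rot': array([ 4.56337351e-04,  8.51730666e-01,  5.23979264e-01, -6.27992263e-04]), 'wrist_force': array([-0.37007375,  0.59388823,  0.0802087 ]), 'wrist_torque': array([0.00679436, 0.00463316, 0.01563872]), 'width': 0.085433007216047} 0.0187
side [[511.7760044457858, 0.0, 317.7510255115848], [0.0, 511.7760044457858, 245.16073017453746], [0.0, 0.0, 1.0]] [ 2.2293491  -0.34801038  0.15223859] [-0.54870683  0.13750405  1.15390901]
stand [([253.7, 200.1, 72.7, 27.6], 0.96), ([202.4, 274.0, 85.0, 46.5], 0.87), ([315.2, 165.4, 66.5, 25.5], 0.8), ([165.4, 216.0, 73.5, 34.4], 0.64)]
sample_long [([272.9, 336.8, 92.5, 61.9], 0.88), ([304.0, 245.2, 42.2, 20.6], 0.19)]
sample_mid [([224.1, 180.2, 46.8, 18.0], 0.73)]
sample_short [([304.2, 244.6, 43.1, 23.0], 0.76)]
keeper [([309.9, 299.1, 22.4, 24.2], 0.71)]
top [[582.9509180091504, 0.0, 316.20924528780483], [0.0, 582.9509180091504, 238.99980227924482], [0.0, 0.0, 1.0]] [ 2.2085488 -2.1488272  0.0457197] [0.00247181 0.55997765 1.59104077]
stand [([243.0, 289.8, 35.8, 72.0], 0.74), ([194.3, 126.1, 42.5, 73.1], 0.73), ([340.2, 273.9, 34.9, 68.2], 0.7), ([242.3, 205.2, 30.7, 67.9], 0.68)]
sample_long [([421.1, 242.9, 38.2, 64.3], 0.73)]
sample_mid [([180.5, 244.9, 34.7, 50.4], 0.93)]
sample_short [([312.3, 207.4, 28.0, 38.4], 0.88)]
keeper [([378.9, 244.2, 21.3, 19.0], 0.7)]
```

Run:
```python
import cv2
a=cv2.imread("pics/top0.png")[100:400,150:490];cv2.imwrite("pics/top0c.png",cv2.resize(a,None,fx=2,fy=2,interpolation=cv2.INTER_CUBIC)[:600,:800])
a=cv2.imread("pics/side0.png")[140:420,130:430];cv2.imwrite("pics/side0c.png",cv2.resize(a,None,fx=2,fy=2,interpolation=cv2.INTER_CUBIC))
```

```text
(no output)
```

View pics/top0c.png

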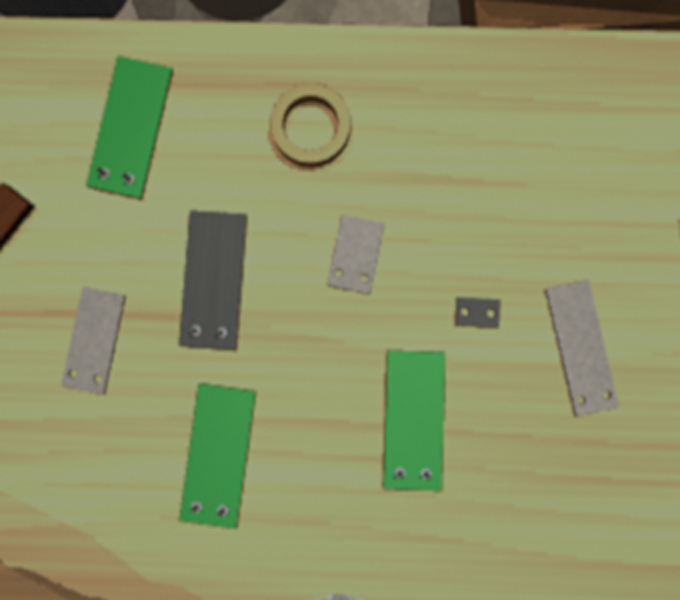

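View pics/side0c.png

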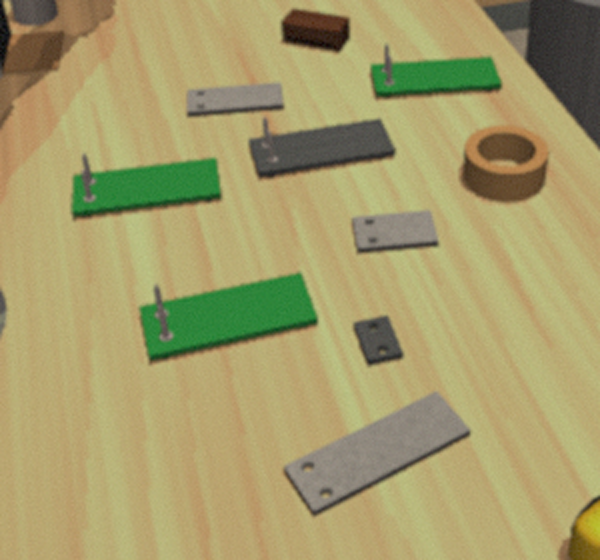

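The steel stand is the dark one at top-crop (213,280); the three green stands are look-alikes. The samples are at (355,255) short, (94,340) mid and (581,348) long, and the keeper is at (477,313). Every hole or post end points towards the bottom of the top picture. Next I fit the poses from both views.

```bash
cat > fit.py <<'E'
import cv2, numpy as np
from scipy.optimize import minimize
DIM=dict(stand=(.19,.08,.016),sample_long=(.18,.06,.01),sample_mid=(.14,.06,.01),sample_short=(.10,.06,.01),keeper=(.06,.04,.01))
HX=dict(stand=-.072,sample_long=-.07,sample_mid=-.05,sample_short=-.03)
def proj(f,P): return cv2.projectPoints(np.float64(P).reshape(-1,3),f["rvec"],f["tvec"],f["K"],None)[0].reshape(-1,2)
def ray(f,uv,z):
    R=cv2.Rodrigues(f["rvec"])[0]; c=-R.T@np.ravel(f["tvec"]); d=R.T@np.linalg.inv(f["K"])@np.r_[uv,1.]
    return c+d*(z-c[2])/d[2]
def box(p,d):
    x,y,z,a=p; c,s=np.cos(a),np.sin(a)
    return np.array([[x+c*u-s*v,y+s*u+c*v,z+w] for u in(-d[0]/2,d[0]/2) for v in(-d[1]/2,d[1]/2) for w in(0,d[2])])
def mask(f,rect,dark):
    hsv=cv2.cvtColor(cv2.GaussianBlur(f["img"],(0,0),.7),cv2.COLOR_BGR2HSV)
    m=((hsv[...,1]<(70))).astype(np.uint8) if not dark else ((hsv[...,2]<105)&(hsv[...,1]<90)).astype(np.uint8)
    l,t,w,h=[int(v) for v in rect]; k=np.zeros_like(m); g=5; k[t-g:t+h+g,l-g:l+w+g]=1; m&=k
    n,lab,st,_=cv2.connectedComponentsWithStats(m)
    m=(lab==1+np.argmax(st[1:,4])).astype(np.uint8)
    return cv2.morphologyEx(m,cv2.MORPH_CLOSE,np.ones((3,3)),iterations=2)
S=4
def render(f,p,d,roi):
    l,t,w,h=roi; q=(proj(f,box(p,d))-[l,t]+.5)*S
    im=np.zeros((h*S,w*S),np.uint8); cv2.fillConvexPoly(im,np.int32(np.round(cv2.convexHull(np.float32(q)).reshape(-1,2)*16)),255,shift=4)
    return cv2.resize(im,(w,h),interpolation=cv2.INTER_AREA)/255.
def fit(fs,ms,p0,d):
    rois=[]
    for m in ms:
        x,y,w,h=cv2.boundingRect(m); rois.append((x-12,y-12,w+24,h+24))
    def cost(q):
        p=q*[.01,.01,.01,.1]; return sum(np.abs(render(f,p,d,o)-cv2.GaussianBlur(m[o[1]:o[1]+o[3],o[0]:o[0]+o[2]].astype(float),(0,0),.5)).sum()/m.sum() for f,m,o in zip(fs,ms,rois))
    q=np.array(p0)/[.01,.01,.01,.1]
    for s in(.8,.3): 
        r=minimize(cost,q,method="Nelder-Mead",options=dict(initial_simplex=np.vstack([q]+[q+s*e for e in np.eye(4)]),maxiter=400,xatol=.003,fatol=1e-4)); q=r.x
    return q*[.01,.01,.01,.1],r.fun
E
python3 - <<'E'
from bench import r
from fit import *
F={n:r.grab_frame(n) for n in("top","side")}
R=dict(stand=([242.3,205.2,30.7,67.9],[253.7,200.1,72.7,27.6]),sample_long=([421,243,38,64],[273,337,92,62]),sample_mid=([180,245,35,50],[224,180,47,18]),sample_short=([312,207,28,38],[304,245,43,23]),keeper=([379,244,21,19],[310,299,22,24]))
out={n:f["img"].copy() for n,f in F.items()}
holes=dict(stand=(208,331),sample_long=(594,398),sample_mid=(85,375),sample_short=(350,275))
for n,(a,b) in R.items():
    dark=n in("stand","keeper"); ms=[mask(F["top"],a,dark),mask(F["side"],b,dark)]
    d=DIM[n]; c,_=cv2.findContours(ms[0],0,2); c=max(c,key=cv2.contourArea).reshape(-1,2)
    W=np.float32([ray(F["top"],u,d[2])[:2] for u in c]); bx=cv2.boxPoints(cv2.minAreaRect(W)); ctr=bx.mean(0)
    e=max((bx[1]-bx[0],bx[2]-bx[1]),key=np.linalg.norm)
    if n in holes:
        h=ray(F["top"],(150+holes[n][0]/2,100+holes[n][1]/2),d[2])[:2]
        if e@(ctr-h)<0:e=-e
    p,cst=fit(list(F.values()),ms,[*ctr,0,np.arctan2(e[1],e[0])],d)
    print(n,p.round(4),"deg",np.degrees(p[3]).round(1),"cost",round(cst,3),"areas",[int(m.sum()) for m in ms])
    for (k,f),m in zip(F.items(),ms):
        cv2.polylines(out[k],[np.int32(cv2.convexHull(np.float32(proj(f,box(p,d)))).round())],True,(0,0,255),1)
    pts=[]
    if n in HX:
        ca,sa=np.cos(p[3]),np.sin(p[3]); 
        for y in(-.018,.018):
            P=[p[0]+ca*HX[n]-sa*y,p[1]+sa*HX[n]+ca*y,p[2]+(.062 if n=="stand" else d[2])]
            for k,f in F.items():
                u=proj(f,P)[0]; cv2.circle(out[k],tuple(np.int32(u.round())),1,(255,0,255),-1)
a=cv2.resize(out["top"][190:320,150:490],None,fx=2.3,fy=2.3,interpolation=cv2.INTER_CUBIC); b=cv2.resize(out["side"][150:410,180:400],None,fx=1.1,fy=1.1)
cv2.imwrite("pics/fit_t.png",a)
b=cv2.resize(out["side"][150:410,190:400],None,fx=2.3,fy=2.3,interpolation=cv2.INTER_CUBIC);cv2.imwrite("pics/fit_s.png",b)
for k in("tape_measure","tape_roll","tapping_block"):
  for n,f in F.items():
    for dd in r.find_in(f,k)[:1]:
        l,t,w,h=dd["rect"]; print(k,n,round(dd["score"],2),ray(f,(l+w/2,t+h/2),.03).round(3))
E
```

```text
stand [ 0.5541  0.1865 -0.0042 -0.0539] deg -3.1 cost 0.261 areas [1922, 1266]
sample_long [ 4.749e-01 -3.278e-01  4.000e-04  2.490e-01] deg 14.3 cost 0.144 areas [1643, 2424]
sample_mid [ 0.4667  0.351  -0.0008 -0.1722] deg -9.9 cost 0.186 areas [1211, 601]
sample_short [ 0.5963 -0.0099 -0.0014 -0.1849] deg -10.6 cost 0.316 areas [1062, 725]
keeper [ 0.5189 -0.1818 -0.0044  1.5107] deg 86.6 cost 0.317 areas [287, 377]
tape_measure top 0.81 [ 0.638 -0.497  0.03 ]
tape_measure side 0.59 [ 0.634 -0.496  0.03 ]
tape_roll side 0.69 [0.76  0.045 0.03 ]
tapping_block top 0.75 [0.616 0.479 0.03 ]
tapping_block side 0.94 [0.62  0.454 0.03 ]
```

View pics/fit_t.png

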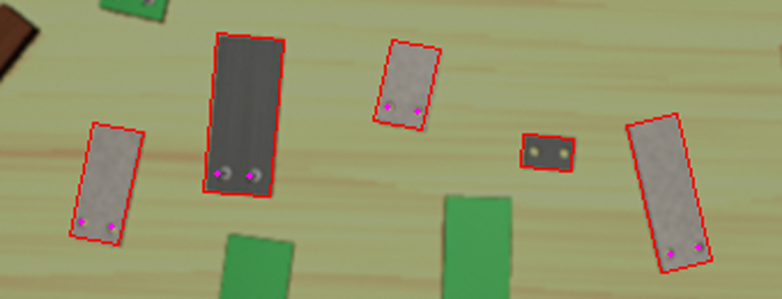

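View pics/fit_s.png

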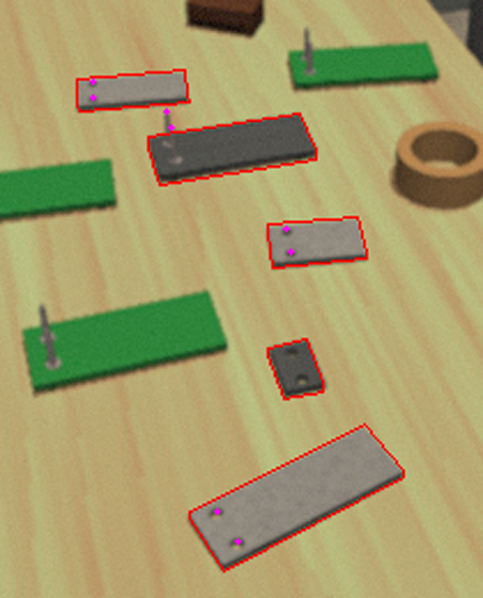

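The fits overlay well in both pictures: outlines sit on the edges, and the predicted holes and post tips fall where they show. One more check is each camera alone with z fixed at 0, to see how far the two agree.

```bash
cat > fit2.py <<'E'
from fit import *
def edgefit(f,p0,d,z,sides=None):
    """refine x,y,yaw at fixed z: max gradient of image along projected top-face edges"""
    g=cv2.GaussianBlur(f["img"],(0,0),.8).astype(float); lab=g
    G=sum(cv2.Sobel(g[...,i],cv2.CV_64F,1,0)**2+cv2.Sobel(g[...,i],cv2.CV_64F,0,1)**2 for i in range(3))**.5
    def cost(q):
        b=box([p0[0]+q[0]*.001,p0[1]+q[1]*.001,z,p0[3]+q[2]*.01],d); t=b[1::2][[0,1,3,2]]
        P=np.vstack([a+(c-a)*s for a,c in zip(t,np.roll(t,-1,0)) for s in np.linspace(.05,.95,60)[:,None]])
        u=proj(f,P).astype(np.float32); return -cv2.remap(G,u[:,:1],u[:,1:],1).mean()
    r=min((minimize(cost,np.array([a,b,0]),method="Nelder-Mead",options=dict(initial_simplex=[[a,b,0],[a+2,b,0],[a,b+2,0],[a,b,2]])) for a in(-2,0,2) for b in(-2,0,2)),key=lambda r:r.fun)
    return np.array([p0[0]+r.x[0]*.001,p0[1]+r.x[1]*.001,p0[3]+r.x[2]*.01]),r.fun
E
python3 - <<'E'
from bench import r
from fit2 import *
P=dict(stand=[.5541,.1865,0,-.0539],sample_long=[.4749,-.3278,0,.249],sample_mid=[.4667,.351,0,-.1722],sample_short=[.5963,-.0099,0,-.1849],keeper=[.5189,-.1818,0,1.5107])
for k in("top","side"):
    f=r.grab_frame(k)
    for n,p in P.items():
        q,c=edgefit(f,p,DIM[n],0); print(k,n,q.round(4),"deg",np.degrees(q[2]).round(1),round(c))
E
```

```text
top stand [ 0.5533  0.184  -0.0458] deg -2.6 -305
top sample_long [ 0.4736 -0.3233  0.2425] deg 13.9 -107
top sample_mid [ 0.4647  0.3459 -0.1652] deg -9.5 -113
top sample_short [ 0.5933 -0.0116 -0.1664] deg -9.5 -90
top keeper [ 0.5185 -0.1818  1.5517] deg 88.9 -281
side stand [ 0.5517  0.1807 -0.0541] deg -3.1 -307
side sample_long [ 0.4749 -0.3286  0.2478] deg 14.2 -194
side sample_mid [ 0.4652  0.3464 -0.1654] deg -9.5 -187
side sample_short [ 0.5925 -0.0142 -0.1681] deg -9.6 -194
side keeper [ 0.5166 -0.1924  1.5407] deg 88.3 -334
```

Run:
```python
from fit import *
t=cv2.imread("pics/top0.png");s=cv2.imread("pics/side0.png")
Z=lambda im,x,y,w,h:cv2.resize(im[y:y+h,x:x+w],(400,300),interpolation=cv2.INTER_CUBIC)
cv2.imwrite("pics/zoom.png",np.vstack([np.hstack([Z(t,232,200,112,84),Z(s,246,190,88,66)]),np.hstack([Z(t,372,240,36,27),Z(s,300,295,40,30)])]))
```

```text
(no output)
```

View pics/zoom.png

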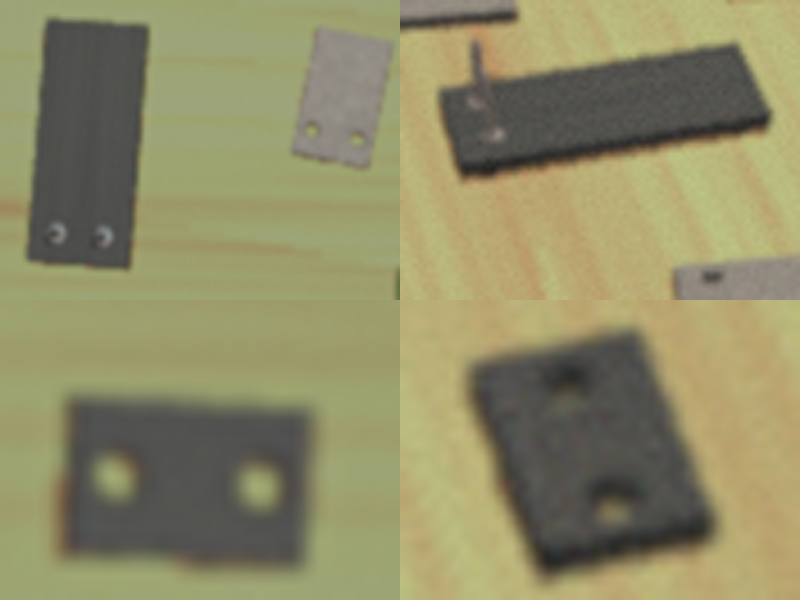

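```bash
cat > fit3.py <<'E'
from fit import *
from scipy.optimize import least_squares
def alpha(f,m):
    """soft foreground: 1 on thing, 0 on wood, by R-B plus G-B chroma relative to local wood"""
    g=f["img"].astype(float); c=(g[...,2]+g[...,1])/2-g[...,0]
    k=np.ones((3,3)); inn=cv2.erode(m,k,iterations=2); ring=cv2.dilate(m,k,iterations=7)-cv2.dilate(m,k,iterations=3)
    wood=np.median(c[ring>0]); fg=np.median(c[inn>0]); return np.clip((wood-c)/(wood-fg),0,1)
def jfit(fs,p0,d,zfix=None,sig=.8):
    """joint silhouette fit; p0 good to ~6 mm. fixed ROI around initial outline"""
    data=[]
    for f in fs:
        q=cv2.convexHull(np.float32(proj(f,box(p0,d)))); m=np.zeros(f["img"].shape[:2],np.uint8); cv2.fillConvexPoly(m,np.int32(q.round()),1)
        x,y,w,h=cv2.boundingRect(m); o=(x-8,y-8,w+16,h+16); sl=np.s_[o[1]:o[1]+o[3],o[0]:o[0]+o[2]]
        k=np.ones((3,3)); band=(cv2.dilate(m,k,iterations=4)-cv2.erode(m,k,iterations=4))[sl]
        data.append((f,o,alpha(f,m)[sl],band))
    def cost(q):
        p=[q[0]*.01,q[1]*.01,(q[2]*.01 if zfix is None else zfix),q[3]*.1]
        return sum((np.abs(cv2.GaussianBlur(render(f,p,d,o),(0,0),sig)-a)*b).sum()/b.sum() for f,o,a,b in data)
    q=np.array(p0)/[.01,.01,.01,.1]
    for s in(.5,.25,.1):
        r=minimize(cost,q,method="Nelder-Mead",options=dict(initial_simplex=np.vstack([q]+[q+s*e for e in np.eye(4)]),maxiter=400,xatol=.003,fatol=1e-5)); q=r.x
    p=q*[.01,.01,.01,.1]
    if zfix is not None:p[2]=zfix
    return p,r.fun
E
python3 - <<'E'
from bench import r
from fit3 import *
P=dict(stand=[.5541,.1865,0,-.0539],sample_long=[.4749,-.3278,0,.249],sample_mid=[.4667,.351,0,-.1722],sample_short=[.5963,-.0099,0,-.1849],keeper=[.5189,-.1818,0,1.5107])
F=[r.grab_frame(k) for k in("top","side")]
for n,p in P.items():
    for lab,fs,z in(("joint",F,None),("joint0",F,0),("top0",F[:1],0),("side0",F[1:],0)):
        q,c=jfit(fs,p,DIM[n],z); print(n,lab,(q[:3]*1000).round(1),"deg",np.degrees(q[3]).round(1),round(c,3))
E
```

```text
stand joint [554.5 186.4  -1.8] deg -2.5 0.17
stand joint0 [554.2 186.2   0. ] deg -2.3 0.172
stand top0 [554.7 185.7   0. ] deg -2.4 0.068
stand side0 [553.7 187.2   0. ] deg -3.5 0.099
sample_long joint [ 474.5 -327.1   -1.8] deg 14.2 0.076
sample_long joint0 [ 474.4 -327.8    0. ] deg 14.3 0.094
sample_long top0 [ 474.9 -326.8    0. ] deg 14.2 0.043
sample_long side0 [ 473.8 -328.4    0. ] deg 14.2 0.032
sample_mid joint [465.9 350.4  -1.8] deg -9.8 0.076
sample_mid joint0 [465.9 349.4   0. ] deg -10.0 0.088
sample_mid top0 [465.9 349.9   0. ] deg -9.8 0.04
sample_mid side0 [465.2 347.8   0. ] deg -9.4 0.036
sample_short joint [595.5 -11.6  -2. ] deg -10.3 0.091
sample_short joint0 [595.1 -12.    0. ] deg -10.2 0.107
sample_short top0 [595.5 -11.7   0. ] deg -10.3 0.056
sample_short side0 [594.5 -13.6   0. ] deg -10.5 0.036
keeper joint [ 519.5 -183.1   -1.8] deg 87.9 0.101
keeper joint0 [ 519.1 -183.3    0. ] deg 88.3 0.106
keeper top0 [ 519.2 -183.     0. ] deg 88.0 0.06
keeper side0 [ 518.6 -184.2    0. ] deg 87.9 0.043
```

Both cameras now agree to 1–2 mm, with a common height offset of −1.8 mm, so I go with the joint fits. I need a helper that turns targets into tool-axis moves.

```bash
cat > go.py <<'E'
import sys, numpy as np
from scipy.spatial.transform import Rotation as R
from bench import r
def go(*wps):
    """wps: (x,y,z mm, phi deg = world yaw of tool x); prints calls dx dy dz (mm), rotvec (deg), in tool axes of each call"""
    o=r.observe(); p=o["position"]*1000; w,x,y,z=o["ee_rot"]; q=R.from_quat([x,y,z,w]); X=q.as_matrix()[:,0]
    print("now",p.round(1),"phi",np.degrees(np.arctan2(X[1],X[0])).round(2),"width",round(o["width"]*1000,1),"F",o["wrist_force"].round(1),"t",round(o["time_s"],1),"q7",o["q"][6].round(2))
    for w in wps:
        T=R.from_euler("z",w[3],degrees=True)*R.from_euler("x",180,degrees=True); v=np.array(w[:3])-p
        rv=(q.inv()*T).as_rotvec(degrees=True); n=max(1,int(np.ceil(max(np.linalg.norm(v)/200,np.linalg.norm(rv)/35))))
        for i in range(n):
            print(w if i==0 else "   ", (q.inv().apply(v/n)).round(1), (rv/n).round(1)); q=q*R.from_rotvec(rv/n,degrees=True)
        p=p+v; q=T
if __name__=="__main__": go(*[tuple(map(float,a.split(","))) for a in sys.argv[1:]])
E
python3 go.py 560,160,230,63.2 474.5,-327.2,130,104.2
```

```text
now [326.9 647.1 231.3] phi 63.2 width 85.3 F [ 0.5 -0.3  0.7] t 1.2 q7 -0.08
(560.0, 160.0, 230.0, 63.2) [-109.9  142.6    0.4] [ 0. -0.  0.]
    [-109.9  142.6    0.4] [ 0. -0.  0.]
    [-109.9  142.6    0.4] [ 0. -0.  0.]
(474.5, -327.2, 130.0, 104.2) [-157.8   47.8   33.3] [  0.    0.  -13.7]
    [-164.6    9.1   33.3] [  0.    0.  -13.7]
    [-162.1  -30.    33.3] [  0.    0.  -13.7]
```

Call:
drive_tool([
  [80,-37,48,0,0,0,0],
  [80,-73,95,0,0,0,0],
  [80,-110,143,0,0,0,0],
  [80,-110,143,0,0,0,0],
  [80,-110,143,0,0,0,0],
], force=40)

```text
time_s: 1.62
position: [0.4087, 0.4778, 0.2315]
ee_rot: [0.002, 0.853, 0.521, -0.0]
wrist_force: [0.6, -1.6, -0.3]
width: 0.0795
```

Call:
drive_tool([
  [80,-37,48,0,0,0,0],
  [80,-73,95,0,0,0,0],
  [80,-110,143,0,0,0,0],
  [80,-110,143,0,0,0,0],
  [80,-110,143,0,0,0,0],
])

```text
time_s: 2.03
position: [0.4859, 0.3152, 0.2316]
ee_rot: [0.002, 0.853, 0.521, -0.0]
wrist_force: [-0.4, -0.8, 0.3]
width: 0.0802
```

Call:
drive_tool([
  [80,-37,48,0,0,0,0],
  [80,-73,95,0,0,0,0],
  [80,-110,143,0,0,0,0],
  [80,-110,143,0,0,0,0],
  [80,-110,143,0,0,0,0],
])

```text
time_s: 2.45
position: [0.5636, 0.1524, 0.2316]
ee_rot: [0.002, 0.854, 0.521, 0.0]
wrist_force: [1.0, -0.3, 0.0]
width: 0.0804
```

```bash
python3 go.py 474.5,-327.2,130,104.2
```

```text
now [563.6 152.4 231.6] phi 62.8 width 80.4 F [ 1.  -0.3  0. ] t 2.5 q7 0.74
(474.5, -327.2, 130.0, 104.2) [-155.7   46.6   34.2] [  0.    0.  -13.8]
    [-162.4    8.1   34.1] [  0.    0.  -13.8]
    [-159.6  -30.8   34. ] [  0.    0.  -13.8]
```

Call:
drive_tool([
  [75,-39,12,8,0,0,-4],
  [75,-78,24,17,0,0,-7],
  [75,-117,35,26,0,0,-11],
  [75,-156,47,34,0,0,-14],
  [75,-156,47,34,0,0,-14],
])

```text
time_s: 2.87
position: [0.5301, -0.0105, 0.1961]
ee_rot: [0.0, 0.784, 0.621, -0.003]
wrist_force: [-1.0, -0.6, -1.1]
width: 0.0752
```

Call:
drive_tool([
  [75,-40,2,8,0,0,-4],
  [75,-80,4,17,0,0,-7],
  [75,-120,6,26,0,0,-11],
  [75,-162,8,34,0,0,-14],
  [75,-162,8,34,0,0,-14],
])

```text
time_s: 3.28
position: [0.5018, -0.1697, 0.1621]
ee_rot: [0.0, 0.703, 0.712, -0.002]
wrist_force: [0.1, 0.2, 0.8]
width: 0.0752
```

Call:
drive_tool([
  [75,-39,-8,8,0,0,-4],
  [75,-78,-16,17,0,0,-7],
  [75,-117,-23,26,0,0,-11],
  [75,-160,-31,34,0,0,-14],
  [75,-160,-31,34,0,0,-14],
])

```text
time_s: 3.7
position: [0.474, -0.33, 0.128]
ee_rot: [0.0, 0.61, 0.792, -0.002]
wrist_force: [-0.9, -0.9, -0.3]
width: 0.0751
```

```bash
python3 go.py 474.5,-327.2,30,104.2 474.5,-327.2,-2,104.2
```

```text
now [ 474. -330.  128.] phi 104.76 width 75.1 F [-0.9 -0.9 -0.3] t 3.7 q7 2.15
(474.5, -327.2, 30.0, 104.2) [ 2.9  1.5 98. ] [-0.2  0.1  0.6]
(474.5, -327.2, -2.0, 104.2) [ 0. -0. 32.] [0. 0. 0.]
```

Call:
drive_tool([
  [75,3,1,40,0,0,0.6],
  [75,3,1,80,0,0,0.6],
  [75,3,1,98,0,0,0.6],
  [75,3,1,98,0,0,0.6],
  [75,3,1,98,0,0,0.6],
])

```text
time_s: 4.12
position: [0.4772, -0.3178, 0.0308]
ee_rot: [-0.001, 0.612, 0.791, -0.0]
wrist_force: [0.3, 0.9, -0.1]
width: 0.0747
```

Call:
drive_tool([
  [75,0,0,10,0,0,0],
  [75,0,0,20,0,0,0],
  [75,0,0,26,0,0,0],
  [75,0,0,30,0,0,0],
  [75,0,0,30,0,0,0],
])

```text
time_s: 4.53
position: [0.4772, -0.3186, 0.001]
ee_rot: [0.0, 0.612, 0.791, -0.0]
wrist_force: [0.2, 0.6, 0.5]
width: 0.0751
```

```bash
python3 go.py 474.5,-327.2,-2,104.2
python3 - <<'E'
from bench import r
import cv2
f=r.grab_frame("side");cv2.imwrite("pics/g1.png",cv2.resize(f["img"][260:440,230:430],None,fx=3,fy=3,interpolation=cv2.INTER_CUBIC))
E
```

```text
now [ 477.2 -318.6    1. ] phi 104.59 width 75.1 F [0.2 0.6 0.5] t 4.5 q7 2.07
(474.5, -327.2, -2.0, 104.2) [-7.7 -4.8  3. ] [-0.   0.   0.4]
```

View pics/g1.png

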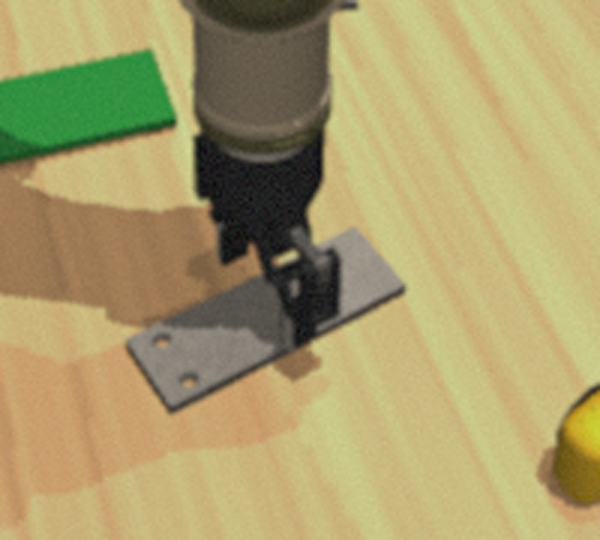

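Call:
drive_tool([
  [75,0,0,-15,0,0,0],
  [75,-8,-5,-15,0,0,0.4],
  [75,-8,-5,-15,0,0,0.4],
  [75,-8,-5,-15,0,0,0.4],
  [75,-8,-5,-15,0,0,0.4],
])

```text
time_s: 5.0
position: [0.474, -0.3278, 0.0161]
ee_rot: [-0.0, 0.615, 0.789, -0.0]
wrist_force: [-0.8, -0.2, -0.1]
width: 0.0748
```

Call:
drive_tool([
  [75,0,0,10,0,0,0],
  [75,0,0,18,0,0,0],
  [75,0,0,18,0,0,0],
  [75,0,0,18,0,0,0],
  [75,0,0,18,0,0,0],
])

```text
time_s: 5.42
position: [0.4741, -0.3272, -0.0022]
ee_rot: [-0.0, 0.614, 0.789, -0.0]
wrist_force: [1.0, -0.4, -0.5]
width: 0.0748
```

```bash
python3 go.py 474.5,-327.2,-2,104.2
```

```text
now [ 474.1 -327.2   -2.2] phi 104.22 width 74.8 F [ 1.  -0.4 -0.5] t 5.4 q7 2.08
(474.5, -327.2, -2.0, 104.2) [-0.1  0.3 -0.2] [-0. -0.  0.]
```

Next: close, then lift.

Call:
drive_tool([
  [50,0,0,0,0,0,0],
  [50,0,0,0,0,0,0],
  [50,0,0,0,0,0,0],
  [50,0,0,0,0,0,0],
  [50,0,0,0,0,0,0],
], force=60)

```text
time_s: 5.83
position: [0.4744, -0.3276, -0.0011]
ee_rot: [0.0, 0.614, 0.789, 0.0]
wrist_force: [-0.3, 0.7, 6.2]
width: 0.0578
```

Call:
drive_tool([
  [50,0,0,0,0,0,0],
  [50,0,0,-10,0,0,0],
  [50,0,0,-40,0,0,0],
  [50,0,0,-80,0,0,0],
  [50,0,0,-110,0,0,0],
])

```text
time_s: 6.25
position: [0.4742, -0.3274, 0.1107]
ee_rot: [0.0, 0.614, 0.789, -0.0]
wrist_force: [1.3, -1.3, -2.2]
width: 0.0583
```

```bash
python3 go.py 556,40,100,87.4 552.5,186.4,100,87.4
python3 - <<'E'
from bench import r
import cv2
f=r.grab_frame("side");cv2.imwrite("pics/g2.png",cv2.resize(f["img"][220:420,210:410],None,fx=3,fy=3,interpolation=cv2.INTER_CUBIC))
E
```

```text
now [ 474.2 -327.4  110.7] phi 104.2 width 58.3 F [ 1.3 -1.3 -2.2] t 6.2 q7 2.12
(556.0, 40.0, 100.0, 87.4) [168.1  84.7   5.3] [0.  0.  8.4]
    [178.6  59.3   5.3] [0.  0.  8.4]
(552.5, 186.4, 100.0, 87.4) [146.1 -10.1  -0. ] [0. 0. 0.]
```

View pics/g2.png

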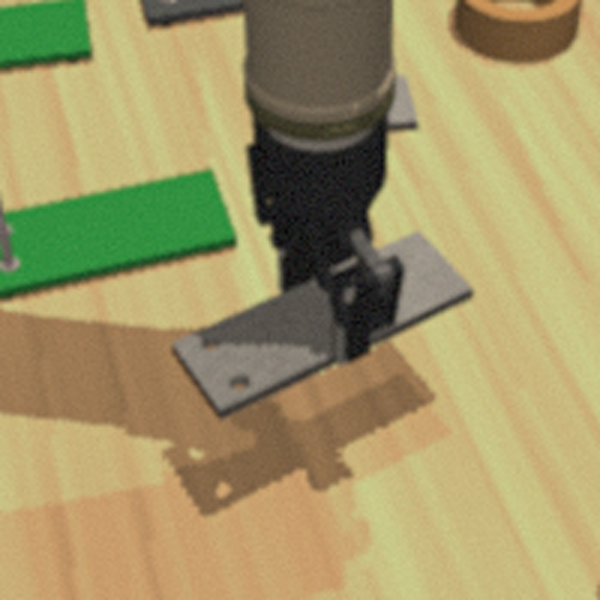

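The sample is held level, with the fingertips about flush with its underside. Now carry it to above the stand.

Call:
drive_tool([
  [50,40,20,1,0,0,2],
  [50,80,40,2,0,0,4],
  [50,118,60,4,0,0,6],
  [50,152,77,5,0,0,8.4],
  [50,168,85,5,0,0,8.4],
])

```text
time_s: 6.72
position: [0.5164, -0.1385, 0.1036]
ee_rot: [-0.0, 0.67, 0.743, 0.001]
wrist_force: [0.5, 0.2, -0.9]
width: 0.0578
```

Call:
drive_tool([
  [50,40,13,1,0,0,2],
  [50,80,26,2,0,0,4],
  [50,120,40,4,0,0,6],
  [50,158,53,5,0,0,8.4],
  [50,178,59,5,0,0,8.4],
])

```text
time_s: 7.13
position: [0.5572, 0.0455, 0.0985]
ee_rot: [-0.0, 0.722, 0.692, 0.001]
wrist_force: [0.4, -0.8, -1.1]
width: 0.0576
```

Call:
drive_tool([
  [50,40,-3,0,0,0,0],
  [50,80,-6,0,0,0,0],
  [50,120,-8,0,0,0,0],
  [50,140,-10,0,0,0,0],
  [50,146,-10,0,0,0,0],
])

```text
time_s: 7.55
position: [0.552, 0.1913, 0.0986]
ee_rot: [-0.001, 0.721, 0.693, 0.001]
wrist_force: [-0.2, -0.1, -2.0]
width: 0.0578
```

Call:
drive_tool([
  [50,0,0,0,0,0,0],
  [50,0,0,0,0,0,0],
  [50,0,0,0,0,0,0],
  [50,0,0,0,0,0,0],
  [50,0,0,0,0,0,0],
])

```text
time_s: 7.97
position: [0.5531, 0.1838, 0.0984]
ee_rot: [0.0, 0.724, 0.69, -0.0]
wrist_force: [0.8, -0.2, -1.6]
width: 0.0577
```

```bash
python3 go.py 552.5,186.4,80,87.4
python3 - <<'E'
from bench import r
from fit3 import *
out=[]
for n,o in(("top",(200,190)),("side",(220,120))):
    f=r.grab_frame(n); im=f["img"].copy(); cv2.imwrite(f"pics/raw3_{n}.png",im); cs=im[o[1]:o[1]+100,o[0]:o[0]+100]
    out.append(cv2.resize(cs,None,fx=4,fy=4,interpolation=cv2.INTER_CUBIC))
cv2.imwrite("pics/g3.png",np.hstack(out))
E
```

```text
now [553.1 183.8  98.4] phi 87.26 width 57.7 F [ 0.8 -0.2 -1.6] t 8.0 q7 1.12
(552.5, 186.4, 80.0, 87.4) [ 2.6 -0.7 18.4] [ 0.   0.  -0.1]
```

View pics/g3.png

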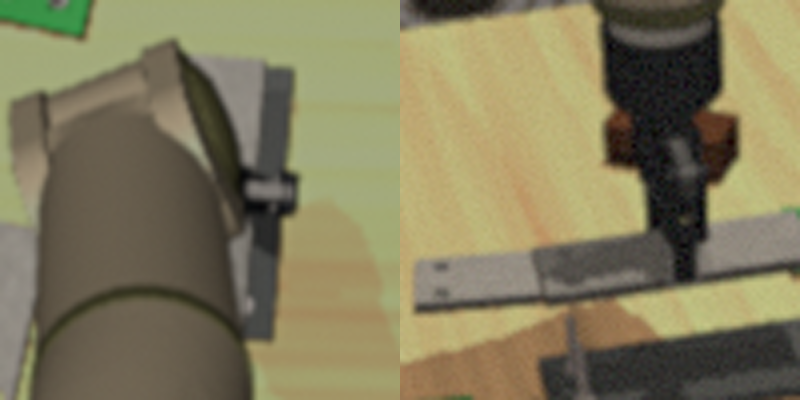

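Run:
```python
from bench import r
from fit3 import *
f=r.grab_frame("side");t=r.grab_frame("top")
for z in(.096,.098,.1):
    q,c=jfit([f],[.553,.184,z,np.radians(-2.7)],DIM["sample_long"],z); print(z,(q[:2]*1000).round(1),np.degrees(q[3]).round(2),round(c,3))
```

```text
0.096 [553.3 189.5] -2.57 0.177
0.098 [552.6 185.8] -2.92 0.181
0.1 [552.4 183.2] -2.93 0.188
```

Call:
drive_tool([
  [50,2.6,-0.7,10,0,0,0],
  [50,2.6,-0.7,20,0,0,0],
  [50,2.6,-0.7,28,0,0,0],
  [50,2.6,-0.7,28,0,0,0],
  [50,2.6,-0.7,28,0,0,0],
])

```text
time_s: 8.58
position: [0.5516, 0.188, 0.0692]
ee_rot: [-0.0, 0.723, 0.691, -0.001]
wrist_force: [1.3, 0.5, -1.9]
width: 0.058
```

```bash
python3 go.py 552.5,186.4,60,87.4
python3 - <<'E'
from bench import r
from fit3 import *
out=[]
for n,o in(("top",(215,210)),("side",(225,150))):
    f=r.grab_frame(n); im=f["img"].copy()
    s=[.5545,.1863,0,np.radians(-2.6)]
    for y in(-.018,.018):
        c,sn=np.cos(s[3]),np.sin(s[3]); P=[s[0]-.072*c-y*sn,s[1]-.072*sn+y*c,.060]; u=proj(f,P)[0]; print(n,u.round(1))
    out.append(cv2.resize(im[o[1]:o[1]+66,o[0]:o[0]+66],(400,400),interpolation=cv2.INTER_CUBIC))
cv2.imwrite("pics/g4.png",np.hstack(out))
E
```

```text
now [551.6 188.   69.2] phi 87.41 width 58.0 F [ 1.3  0.5 -1.9] t 8.6 q7 1.12
(552.5, 186.4, 60.0, 87.4) [-1.6  1.   9.2] [-0.1  0.1  0. ]
top [257.8 265.4]
top [244.5 264.5]
side [264.3 204.9]
side [261.9 197.6]
```

View pics/g4.png

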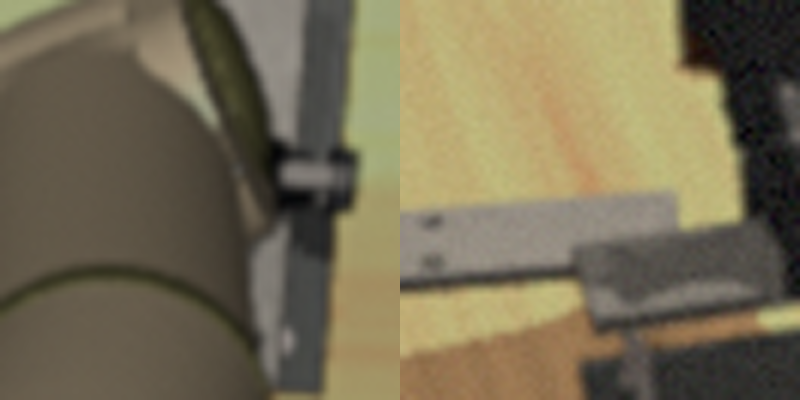

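Run:
```python
from bench import r
from fit3 import *
ps=[]
for i in range(6):
    f=r.grab_frame("side"); ps.append(r.observe()["position"]*1000)
ps=np.array(ps);print(ps.round(1)); m=ps.mean(0)
b=box([m[0]/1e3,m[1]/1e3,(m[2]-1.3)/1e3,np.radians(-2.6)],DIM["sample_long"])
print(proj(f,b[:4]).round(1))
g=f["img"]; crop=cv2.resize(g[180:220,240:300],(600,400),interpolation=cv2.INTER_CUBIC); 
for u in proj(f,b[:4]): cv2.circle(crop,tuple(np.int32((u+.5-[240,180])*10)),3,(0,0,255),1)
cv2.imwrite("pics/g5.png",crop)
```

```text
[[552.4 188.2  70.4]
 [552.4 188.2  70.5]
 [552.5 188.2  70.6]
 [552.5 188.2  70.7]
 [552.4 188.2  70.6]
 [552.4 188.2  70.6]]
[[257.1 205.3]
 [256.8 202.1]
 [253.4 193.1]
 [253.1 190. ]]
```

View pics/g5.png

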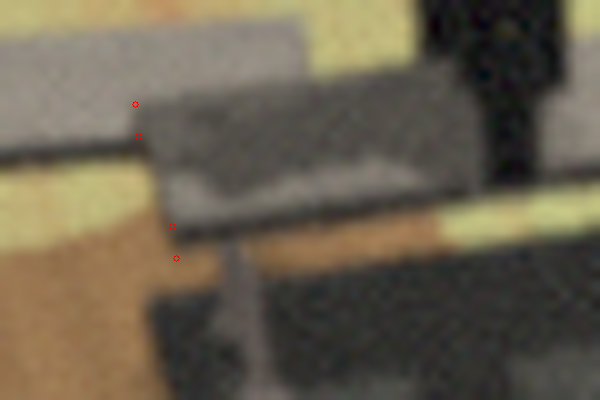

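Run:
```python
from bench import r
from fit3 import *
F={n:r.grab_frame(n) for n in("top","side")}
im={n:cv2.imread(f"pics/{n}0.png") for n in F}
s=[.5545,.1863,-.0018,np.radians(-2.6)]; c,sn=np.cos(s[3]),np.sin(s[3]); out=[]
for n,(x,y) in(("top",(232,250)),("side",(248,190))):
    crop=cv2.resize(im[n][y:y+40,x:x+40],(400,400),interpolation=cv2.INTER_CUBIC)
    for yy in(-.018,.018):
        for z,col in((.016,(0,255,0)),(.062,(0,0,255))):
            P=[s[0]-.072*c-yy*sn,s[1]-.072*sn+yy*c,z+s[2]]; u=proj(F[n],P)[0]; print(n,yy,z,u.round(1))
            cv2.circle(crop,tuple(np.int32((u+.5-[x,y])*10)),3,col,1)
    out.append(crop)
cv2.imwrite("pics/g6.png",np.hstack(out))
```

```text
top -0.018 0.016 [259.8 265.7]
top -0.018 0.062 [257.8 265.4]
top 0.018 0.016 [246.9 264.8]
top 0.018 0.062 [244.5 264.5]
side -0.018 0.016 [265.6 218.9]
side -0.018 0.062 [264.3 204.9]
side 0.018 0.016 [263.2 211.5]
side 0.018 0.062 [261.9 197.5]
```

View pics/g6.png

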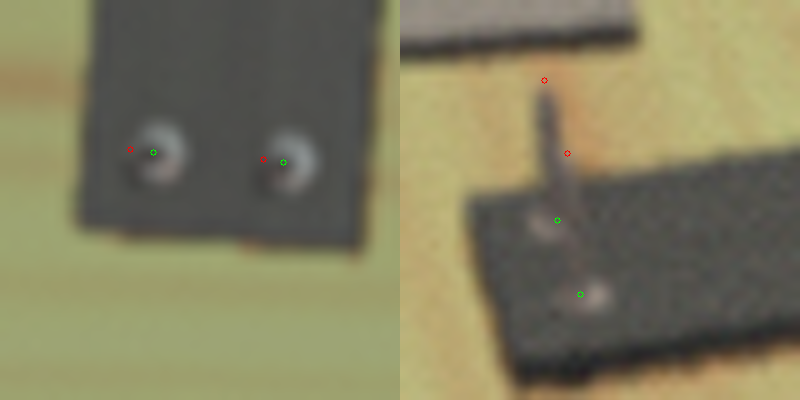

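The predicted post bases and tips sit on the real ones in both views, so the stand pose is good. Once settled, the arm stands 1.8 mm off in y. I correct that and descend onto the tapers.

Call:
drive_tool([
  [50,-1.8,0.2,0,0,0,0],
  [50,-1.8,0.2,4,0,0,0],
  [50,-1.8,0.2,10,0,0,0],
  [50,-1.8,0.2,14,0,0,0],
  [50,-1.8,0.2,18,0,0,0],
])

```text
time_s: 9.5
position: [0.5521, 0.1863, 0.0515]
ee_rot: [-0.0, 0.723, 0.691, -0.0]
wrist_force: [0.3, -0.2, -0.5]
width: 0.0578
```

Call:
drive_tool([
  [50,0,0,0,0,0,0],
  [50,0,0,0,0,0,0],
  [50,0,0,4,0,0,0],
  [50,0,0,8,0,0,0],
  [50,0,0,8,0,0,0],
])

```text
time_s: 9.92
position: [0.5521, 0.1863, 0.0436]
ee_rot: [-0.0, 0.723, 0.691, -0.0]
wrist_force: [0.5, -0.5, -1.1]
width: 0.058
```

```bash
python3 go.py 552.5,186.4,17,87.4
```

```text
now [552.1 186.3  43.6] phi 87.4 width 58.0 F [ 0.5 -0.5 -1.1] t 9.9 q7 1.12
(552.5, 186.4, 17.0, 87.4) [ 0.1  0.4 26.6] [-0.  0.  0.]
```

No contact force well below the 54 mm shoulder, so the holes are on the posts. Lower.

Call:
drive_tool([
  [50,0,0,8,0,0,0],
  [50,0,0,16,0,0,0],
  [50,0,0,22,0,0,0],
  [50,0,0,24,0,0,0],
  [50,0,0,24,0,0,0],
])

```text
time_s: 10.33
position: [0.552, 0.1863, 0.0193]
ee_rot: [-0.0, 0.723, 0.691, -0.001]
wrist_force: [0.8, 0.0, -1.0]
width: 0.0577
```

Call:
drive_tool([
  [50,0,0,1,0,0,0],
  [50,0,0,2,0,0,0],
  [50,0,0,2,0,0,0],
  [50,0,0,2,0,0,0],
  [50,0,0,2,0,0,0],
])

```text
time_s: 10.75
position: [0.5524, 0.1864, 0.0185]
ee_rot: [0.0, 0.723, 0.691, 0.0]
wrist_force: [0.6, -1.0, -1.1]
width: 0.0579
```

```bash
python3 go.py 552.5,186.4,17,87.4
```

```text
now [552.4 186.4  18.5] phi 87.4 width 57.9 F [ 0.6 -1.  -1.1] t 10.8 q7 1.12
(552.5, 186.4, 17.0, 87.4) [0.  0.1 1.5] [ 0. -0. -0.]
```

Call:
drive_tool([
  [50,0,0,1,0,0,0],
  [50,0,0,1,0,0,0],
  [50,0,0,1.5,0,0,0],
  [50,0,0,1.5,0,0,0],
  [50,0,0,1.5,0,0,0],
])

```text
time_s: 11.17
position: [0.5524, 0.1864, 0.0168]
ee_rot: [0.0, 0.723, 0.691, 0.0]
wrist_force: [0.7, -0.7, -0.4]
width: 0.0579
```

Call:
drive_tool([
  [70,0,0,0,0,0,0],
  [70,0,0,0,0,0,0],
  [72,0,0,0,0,0,0],
  [72,0,0,0,0,0,0],
  [72,0,0,0,0,0,0],
])

```text
time_s: 11.58
position: [0.5524, 0.1865, 0.0168]
ee_rot: [0.0, 0.723, 0.691, 0.0]
wrist_force: [-0.6, 0.7, -0.5]
width: 0.0723
```

Call:
drive_tool([
  [72,0,0,-10,0,0,0],
  [72,0,0,-40,0,0,0],
  [72,0,0,-80,0,0,0],
  [72,0,0,-110,0,0,0],
  [72,0,0,-110,0,0,0],
])

```text
time_s: 12.0
position: [0.555, 0.1872, 0.1331]
ee_rot: [0.002, 0.723, 0.691, 0.004]
wrist_force: [0.7, 0.3, -0.6]
width: 0.072
```

```bash
python3 - <<'E'
from bench import r
from fit3 import *
f=r.grab_frame("side"); cv2.imwrite("pics/g7.png",cv2.resize(f["img"][170:250,220:340],(720,480),interpolation=cv2.INTER_CUBIC))
q,c=jfit([f],[.5525,.186,.0142,np.radians(-2.6)],DIM["sample_long"],.0142); print((q*1000).round(1),np.degrees(q[3]),c)
E
python3 go.py 466,350.3,120,80.2
```

```text
[548.8 159.8  14.2 -27.7] -1.585625065983154 0.22384181290699076
now [554.1 187.  130.8] phi 87.38 width 72.0 F [-0.3 -0.7 -0.3] t 12.1 q7 1.12
(466.0, 350.3, 120.0, 80.2) [159.1 -95.6  10.7] [ 0.3 -0.2  7.2]
```

View pics/g7.png

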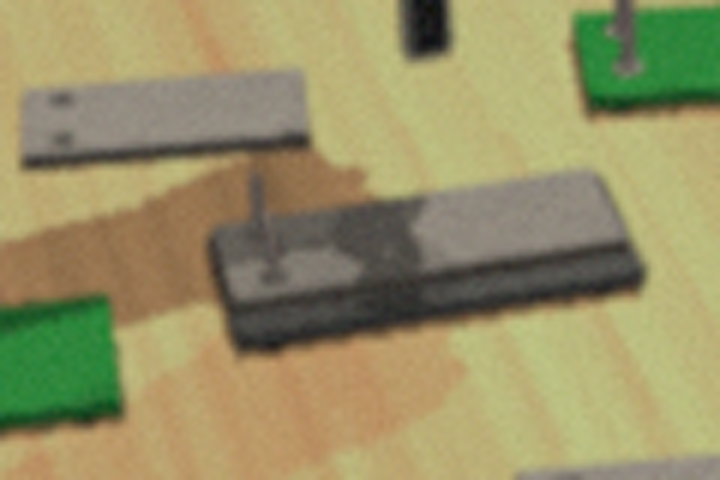

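The long sample lies flat on the steel plate with both posts through it. On to the middle sample.

Call:
drive_tool([
  [75,33,-20,2,0,0,2],
  [75,66,-40,4,0,0,4],
  [75,99,-60,8,0,0,6],
  [75,132,-80,10,0,0,7.2],
  [75,159,-96,10,0,0,7.2],
])

```text
time_s: 12.47
position: [0.4612, 0.3517, 0.1159]
ee_rot: [-0.0, 0.765, 0.644, -0.001]
wrist_force: [-0.9, -0.1, 0.5]
width: 0.0752
```

Call:
drive_tool([
  [75,0,0,20,0,0,0],
  [75,0,0,55,0,0,0],
  [75,0,0,80,0,0,0],
  [75,0,0,80,0,0,0],
  [75,0,0,80,0,0,0],
])

```text
time_s: 12.88
position: [0.4627, 0.3487, 0.0357]
ee_rot: [0.0, 0.765, 0.644, -0.002]
wrist_force: [0.4, 0.4, 1.0]
width: 0.0752
```

Call:
drive_tool([
  [75,0,0,0,0,0,0],
  [75,0,0,0,0,0,0],
  [75,0,0,0,0,0,0],
  [75,0,0,0,0,0,0],
  [75,0,0,0,0,0,0],
])

```text
time_s: 13.3
position: [0.4641, 0.3498, 0.0377]
ee_rot: [-0.0, 0.765, 0.644, 0.001]
wrist_force: [-1.1, -0.2, -0.3]
width: 0.0752
```

```bash
python3 go.py 466,350.3,0.5,80.2
```

```text
now [464.1 349.8  37.7] phi 80.19 width 75.2 F [-1.1 -0.2 -0.3] t 13.3 q7 0.76
(466.0, 350.3, 0.5, 80.2) [ 0.8  1.8 37.2] [ 0.1 -0.1 -0. ]
```

Call:
drive_tool([
  [75,0.8,1.8,10,0,0,0],
  [75,0.8,1.8,22,0,0,0],
  [75,0.8,1.8,32,0,0,0],
  [75,0.8,1.8,37,0,0,0],
  [75,0.8,1.8,37,0,0,0],
])

```text
time_s: 13.72
position: [0.4647, 0.3493, -0.0023]
ee_rot: [0.0, 0.765, 0.644, -0.002]
wrist_force: [0.3, -0.9, -0.3]
width: 0.0749
```

Call:
drive_tool([
  [75,0,0,0,0,0,0],
  [75,0,0,0,0,0,0],
  [50,0,0,0,0,0,0],
  [50,0,0,0,0,0,0],
  [50,0,0,0,0,0,0],
])

```text
time_s: 14.13
position: [0.4658, 0.3502, 0.0007]
ee_rot: [0.0, 0.765, 0.644, 0.0]
wrist_force: [-0.5, -1.8, 5.3]
width: 0.0578
```

Call:
drive_tool([
  [50,0,0,0,0,0,0],
  [50,0,0,0,0,0,0],
  [50,0,0,0,0,0,0],
  [50,0,0,0,0,0,0],
  [50,0,0,0,0,0,0],
])

```text
time_s: 14.55
position: [0.4658, 0.3501, 0.0007]
ee_rot: [0.0, 0.765, 0.644, 0.0]
wrist_force: [-1.1, -0.2, 5.9]
width: 0.0577
```

```bash
python3 go.py 466,350.3,100.5,80.2 532.5,187.3,95,87.4
```

```text
now [465.8 350.1   0.7] phi 80.19 width 57.7 F [-1.1 -0.2  5.9] t 14.6 q7 0.76
(466.0, 350.3, 100.5, 80.2) [  0.3   0.2 -99.8] [ 0. -0. -0.]
(532.5, 187.3, 95.0, 87.4) [-149.3   93.3    5.5] [-0.   0.  -7.2]
```

Call:
drive_tool([
  [50,0,0,-10,0,0,0],
  [50,0,0,-35,0,0,0],
  [50,0,0,-70,0,0,0],
  [50,0,0,-95,0,0,0],
  [50,0,0,-95,0,0,0],
])

```text
time_s: 14.97
position: [0.4676, 0.3514, 0.1002]
ee_rot: [-0.0, 0.765, 0.644, 0.004]
wrist_force: [1.5, 0.9, -2.0]
width: 0.0578
```

Call:
drive_tool([
  [50,-30,19,0,0,0,-2],
  [50,-65,40,0,0,0,-4],
  [50,-100,62,0,0,0,-6],
  [50,-130,81,0,0,0,-7.2],
  [50,-149,93,0,0,0,-7.2],
])

```text
time_s: 15.38
position: [0.533, 0.1829, 0.0952]
ee_rot: [0.001, 0.724, 0.69, -0.0]
wrist_force: [-0.2, 0.2, -0.8]
width: 0.0578
```

Call:
drive_tool([
  [50,0,0,10,0,0,0],
  [50,0,0,20,0,0,0],
  [50,0,0,20,0,0,0],
  [50,0,0,20,0,0,0],
  [50,0,0,20,0,0,0],
])

```text
time_s: 15.8
position: [0.5312, 0.1888, 0.0747]
ee_rot: [-0.0, 0.722, 0.692, -0.0]
wrist_force: [-0.8, -0.4, -0.9]
width: 0.0573
```

Call:
drive_tool([
  [50,0,0,0,0,0,0],
  [50,0,0,0,0,0,0],
  [50,0,0,0,0,0,0],
  [50,0,0,0,0,0,0],
  [50,0,0,0,0,0,0],
])

```text
time_s: 16.22
position: [0.5319, 0.1876, 0.075]
ee_rot: [0.0, 0.723, 0.691, 0.0]
wrist_force: [0.1, 1.1, -0.5]
width: 0.0579
```

```bash
python3 go.py 532.5,187.3,52,87.4
```

```text
now [531.9 187.6  75. ] phi 87.41 width 57.9 F [ 0.1  1.1 -0.5] t 16.2 q7 1.09
(532.5, 187.3, 52.0, 87.4) [-0.2  0.6 23. ] [ 0. -0.  0.]
```

Call:
drive_tool([
  [50,-0.2,0.6,4,0,0,0],
  [50,-0.2,0.6,10,0,0,0],
  [50,-0.2,0.6,16,0,0,0],
  [50,-0.2,0.6,22,0,0,0],
  [50,-0.2,0.6,26,0,0,0],
])

```text
time_s: 16.63
position: [0.5321, 0.187, 0.0477]
ee_rot: [-0.0, 0.723, 0.691, -0.001]
wrist_force: [0.1, 0.3, -0.8]
width: 0.0575
```

Call:
drive_tool([
  [50,0,0,0,0,0,0],
  [50,0,0,4,0,0,0],
  [50,0,0,10,0,0,0],
  [50,0,0,16,0,0,0],
  [50,0,0,16,0,0,0],
])

```text
time_s: 17.05
position: [0.532, 0.187, 0.0316]
ee_rot: [-0.0, 0.723, 0.691, -0.001]
wrist_force: [-0.8, 0.2, -1.0]
width: 0.0573
```

```bash
python3 go.py 532.5,187.3,28,87.4
```

```text
now [532.  187.   31.6] phi 87.4 width 57.3 F [-0.8  0.2 -1. ] t 17.1 q7 1.09
(532.5, 187.3, 28.0, 87.4) [0.3 0.5 3.6] [-0.1  0.   0. ]
```

Call:
drive_tool([
  [50,0,0,1,0,0,0],
  [50,0,0,2,0,0,0],
  [50,0,0,3,0,0,0],
  [50,0,0,4,0,0,0],
  [50,0,0,4,0,0,0],
])

```text
time_s: 17.47
position: [0.5325, 0.1871, 0.0288]
ee_rot: [0.0, 0.723, 0.691, 0.0]
wrist_force: [-0.6, -0.2, -0.1]
width: 0.0574
```

Call:
drive_tool([
  [50,0,0,0,0,0,0],
  [68,0,0,0,0,0,0],
  [68,0,0,0,0,0,0],
  [68,0,0,0,0,0,0],
  [68,0,0,0,0,0,0],
])

```text
time_s: 17.88
position: [0.5326, 0.1873, 0.0289]
ee_rot: [0.0, 0.723, 0.691, 0.0]
wrist_force: [-0.1, -0.5, -0.1]
width: 0.068
```

Call:
drive_tool([
  [68,0,0,-10,0,0,0],
  [70,0,0,-40,0,0,0],
  [75,0,0,-75,0,0,0],
  [75,0,0,-100,0,0,0],
  [75,0,0,-100,0,0,0],
])

```text
time_s: 18.3
position: [0.5347, 0.1879, 0.1342]
ee_rot: [0.001, 0.723, 0.691, 0.004]
wrist_force: [-0.0, -0.3, -0.0]
width: 0.0752
```

Call:
drive_tool([
  [75,0,0,0,0,0,0],
  [75,0,0,0,0,0,0],
  [75,0,0,0,0,0,0],
  [75,0,0,0,0,0,0],
  [75,0,0,0,0,0,0],
])

```text
time_s: 18.72
position: [0.532, 0.187, 0.1278]
ee_rot: [-0.0, 0.723, 0.691, -0.001]
wrist_force: [-0.9, -0.3, -0.6]
width: 0.0749
```

```bash
python3 go.py 595.5,-11.7,60,79.7;python3 - <<'E'
from bench import r
from fit3 import *
f=r.grab_frame("side"); cv2.imwrite("pics/g8.png",cv2.resize(f["img"][170:250,220:340],(720,480),interpolation=cv2.INTER_CUBIC))
E
```

```text
now [532.  187.  127.8] phi 87.41 width 74.9 F [-0.9 -0.3 -0.6] t 18.7 q7 1.09
(595.5, -11.7, 60.0, 79.7) [-97.8  36.3  33.9] [-0.   0.   3.9]
    [-95.1  42.8  33.9] [-0.   0.   3.9]
```

View pics/g8.png

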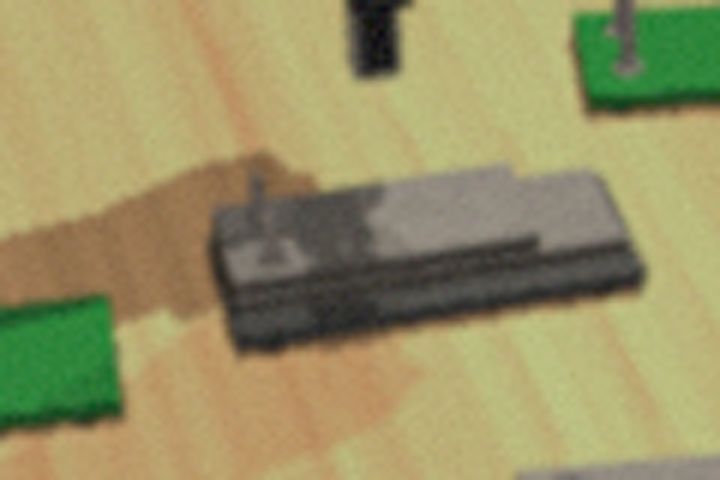

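The middle sample is seated flat on the long one, with the stepped end showing. Next is the short one.

Call:
drive_tool([
  [75,-33,12,0,0,0,2],
  [75,-65,24,5,0,0,3.9],
  [75,-98,36,14,0,0,3.9],
  [75,-98,36,14,0,0,3.9],
  [75,-98,36,14,0,0,3.9],
])

```text
time_s: 19.18
position: [0.564, 0.0849, 0.1138]
ee_rot: [-0.0, 0.748, 0.664, -0.001]
wrist_force: [0.7, 0.2, 0.5]
width: 0.075
```

Call:
drive_tool([
  [75,-35,16,10,0,0,2],
  [75,-70,32,20,0,0,3.9],
  [75,-95,43,40,0,0,3.9],
  [75,-95,43,64,0,0,3.9],
  [75,-95,43,74,0,0,3.9],
])

```text
time_s: 19.6
position: [0.5951, -0.0123, 0.0384]
ee_rot: [-0.001, 0.769, 0.639, -0.001]
wrist_force: [-0.9, -0.7, 0.9]
width: 0.075
```

Call:
drive_tool([
  [75,0,0,0,0,0,0],
  [75,0,0,0,0,0,0],
  [75,0,0,0,0,0,0],
  [75,0,0,0,0,0,0],
  [75,0,0,0,0,0,0],
])

```text
time_s: 20.02
position: [0.5964, -0.0107, 0.0419]
ee_rot: [0.0, 0.768, 0.641, 0.001]
wrist_force: [1.1, 1.0, 0.8]
width: 0.0751
```

```bash
python3 go.py 595.5,-11.7,2,79.7
```

```text
now [596.4 -10.7  41.9] phi 79.67 width 75.1 F [1.1 1.  0.8] t 20.0 q7 1.32
(595.5, -11.7, 2.0, 79.7) [-1.2 -0.8 39.9] [ 0.1 -0.  -0. ]
```

Call:
drive_tool([
  [75,-1.2,-0.8,10,0,0,0],
  [75,-1.2,-0.8,22,0,0,0],
  [75,-1.2,-0.8,34,0,0,0],
  [75,-1.2,-0.8,39.5,0,0,0],
  [75,-1.2,-0.8,39.5,0,0,0],
])

```text
time_s: 20.43
position: [0.5937, -0.0127, -0.0009]
ee_rot: [-0.001, 0.768, 0.64, -0.001]
wrist_force: [0.8, 0.5, -0.1]
width: 0.075
```

Call:
drive_tool([
  [75,0,0,0,0,0,0],
  [75,0,0,0,0,0,0],
  [75,0,0,0,0,0,0],
  [50,0,0,0,0,0,0],
  [50,0,0,0,0,0,0],
])

```text
time_s: 20.85
position: [0.5952, -0.0127, 0.0023]
ee_rot: [0.0, 0.768, 0.64, 0.0]
wrist_force: [-1.5, 1.1, 8.6]
width: 0.0573
```

Call:
drive_tool([
  [50,0,0,0,0,0,0],
  [50,0,0,0,0,0,0],
  [50,0,0,0,0,0,0],
  [50,0,0,0,0,0,0],
  [50,0,0,0,0,0,0],
])

```text
time_s: 21.27
position: [0.5952, -0.0127, 0.0024]
ee_rot: [0.0, 0.768, 0.64, 0.0]
wrist_force: [-2.1, 0.4, 8.5]
width: 0.057
```

```bash
python3 go.py 595.5,-11.7,95,79.7 512.5,188.2,95,87.4
```

```text
now [595.2 -12.7   2.4] phi 79.59 width 57.0 F [-2.1  0.4  8.5] t 21.3 q7 1.32
(595.5, -11.7, 95.0, 79.7) [  1.    0.2 -92.6] [ 0.1 -0.  -0.1]
(512.5, 188.2, 95.0, 87.4) [ 90.9 -58.7  -0. ] [-0.   0.  -3.9]
    [ 94.7 -52.5  -0. ] [-0.   0.  -3.9]
```

Call:
drive_tool([
  [50,0,0,-10,0,0,0],
  [50,0,0,-35,0,0,0],
  [50,0,0,-70,0,0,0],
  [50,0,0,-93,0,0,0],
  [50,0,0,-93,0,0,0],
])

```text
time_s: 21.68
position: [0.5973, -0.0128, 0.0995]
ee_rot: [0.002, 0.768, 0.64, 0.003]
wrist_force: [0.1, -0.9, 0.5]
width: 0.057
```

Call:
drive_tool([
  [50,30,-19,0,0,0,-2],
  [50,60,-38,0,0,0,-3.9],
  [50,91,-58,0,0,0,-3.9],
  [50,91,-58,0,0,0,-3.9],
  [50,91,-58,0,0,0,-3.9],
])

```text
time_s: 22.1
position: [0.5534, 0.09, 0.0946]
ee_rot: [-0.0, 0.745, 0.668, 0.0]
wrist_force: [0.4, -0.5, -0.5]
width: 0.0575
```

Call:
drive_tool([
  [50,30,-17,0,0,0,-2],
  [50,60,-34,0,0,0,-3.9],
  [50,85,-47,0,0,0,-3.9],
  [50,95,-52.5,0,0,0,-3.9],
  [50,95,-52.5,10,0,0,-3.9],
])

```text
time_s: 22.52
position: [0.5132, 0.1902, 0.0854]
ee_rot: [0.0, 0.722, 0.692, 0.001]
wrist_force: [0.9, 1.0, -0.4]
width: 0.0569
```

Call:
drive_tool([
  [50,0,0,5,0,0,0],
  [50,0,0,8,0,0,0],
  [50,0,0,8,0,0,0],
  [50,0,0,8,0,0,0],
  [50,0,0,8,0,0,0],
])

```text
time_s: 22.93
position: [0.5134, 0.1865, 0.0763]
ee_rot: [0.0, 0.724, 0.69, -0.0]
wrist_force: [-0.1, 1.0, -0.7]
width: 0.0568
```

Call:
drive_tool([
  [50,0,0,0,0,0,0],
  [50,0,0,0,0,0,0],
  [50,0,0,0,0,0,0],
  [50,0,0,0,0,0,0],
  [50,0,0,0,0,0,0],
])

```text
time_s: 23.35
position: [0.5129, 0.1877, 0.0764]
ee_rot: [0.0, 0.723, 0.691, 0.0]
wrist_force: [0.0, 0.1, -0.4]
width: 0.0571
```

```bash
python3 go.py 512.3,188.1,52,87.4
```

```text
now [512.9 187.7  76.4] phi 87.41 width 57.1 F [ 0.   0.1 -0.4] t 23.4 q7 1.09
(512.3, 188.1, 52.0, 87.4) [ 0.4 -0.7 24.4] [ 0. -0.  0.]
```

Call:
drive_tool([
  [50,0.4,-0.7,4,0,0,0],
  [50,0.4,-0.7,10,0,0,0],
  [50,0.4,-0.7,16,0,0,0],
  [50,0.4,-0.7,21,0,0,0],
  [50,0.4,-0.7,24,0,0,0],
])

```text
time_s: 23.77
position: [0.5118, 0.1879, 0.0512]
ee_rot: [-0.0, 0.723, 0.691, -0.001]
wrist_force: [0.3, 0.4, -1.2]
width: 0.0571
```

Call:
drive_tool([
  [50,0,0,2,0,0,0],
  [50,0,0,5,0,0,0],
  [50,0,0,8,0,0,0],
  [50,0,0,10,0,0,0],
  [50,0,0,10,0,0,0],
])

```text
time_s: 24.18
position: [0.5121, 0.188, 0.0419]
ee_rot: [-0.0, 0.723, 0.691, -0.0]
wrist_force: [0.1, 0.5, 0.1]
width: 0.0571
```

```bash
python3 go.py 512.5,188.2,39.5,87.4
```

```text
now [512.1 188.   41.9] phi 87.4 width 57.1 F [0.1 0.5 0.1] t 24.2 q7 1.09
(512.5, 188.2, 39.5, 87.4) [0.2 0.4 2.4] [-0.  0.  0.]
```

Call:
drive_tool([
  [50,0,0,1,0,0,0],
  [50,0,0,2,0,0,0],
  [50,0,0,2.5,0,0,0],
  [50,0,0,2.5,0,0,0],
  [50,0,0,2.5,0,0,0],
])

```text
time_s: 24.6
position: [0.5123, 0.1881, 0.0399]
ee_rot: [0.0, 0.723, 0.691, 0.0]
wrist_force: [0.1, 0.2, -0.2]
width: 0.0571
```

Call:
drive_tool([
  [50,0,0,0,0,0,0],
  [68,0,0,0,0,0,0],
  [68,0,0,0,0,0,0],
  [68,0,0,0,0,0,0],
  [68,0,0,0,0,0,0],
])

```text
time_s: 25.02
position: [0.5123, 0.1881, 0.0399]
ee_rot: [0.0, 0.723, 0.691, 0.0]
wrist_force: [0.2, -0.7, -0.7]
width: 0.0678
```

Call:
drive_tool([
  [68,0,0,-10,0,0,0],
  [70,0,0,-40,0,0,0],
  [75,0,0,-75,0,0,0],
  [75,0,0,-90,0,0,0],
  [75,0,0,-90,0,0,0],
])

```text
time_s: 25.43
position: [0.5139, 0.1887, 0.134]
ee_rot: [0.001, 0.723, 0.691, 0.003]
wrist_force: [-0.4, -0.0, -0.4]
width: 0.0749
```

Call:
drive_tool([
  [75,0,0,0,0,0,0],
  [75,0,0,0,0,0,0],
  [75,0,0,0,0,0,0],
  [75,0,0,0,0,0,0],
  [75,0,0,0,0,0,0],
])

```text
time_s: 25.85
position: [0.5118, 0.1879, 0.1289]
ee_rot: [-0.0, 0.723, 0.691, -0.001]
wrist_force: [-0.5, -0.7, 0.8]
width: 0.0752
```

```bash
python3 go.py 530,0,125,87.9 519.4,-183.1,60,87.9;python3 - <<'E'
from bench import r
from fit3 import *
f=r.grab_frame("side"); cv2.imwrite("pics/g9.png",cv2.resize(f["img"][170:250,220:340],(720,480),interpolation=cv2.INTER_CUBIC))
E
```

```text
now [511.8 187.9 128.9] phi 87.4 width 75.2 F [-0.5 -0.7  0.8] t 25.9 q7 1.09
(530.0, 0.0, 125.0, 87.9) [-186.9   26.7    4. ] [-0.1  0.  -0.5]
(519.4, -183.1, 60.0, 87.9) [-183.4   -3.9   65. ] [0. 0. 0.]
```

View pics/g9.png

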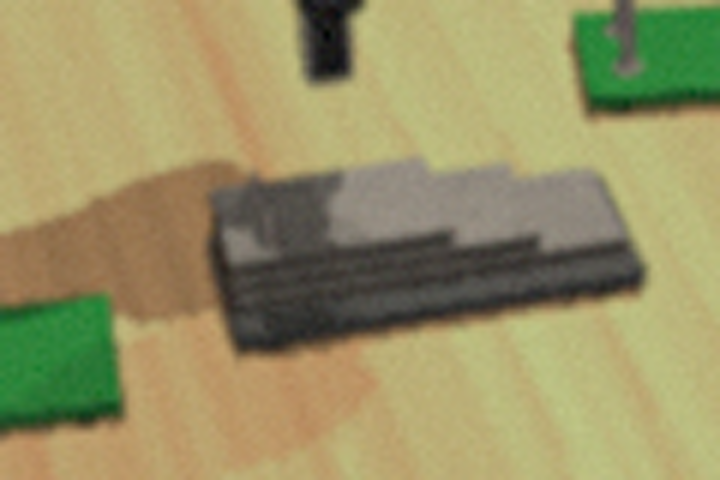

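Three layers are stepped and flat. The keeper is next.

Call:
drive_tool([
  [75,-38,5,0,0,0,0],
  [75,-76,11,0,0,0,0],
  [75,-114,17,0,0,0,0],
  [75,-150,22,4,0,0,-0.5],
  [75,-187,27,4,0,0,-0.5],
])

```text
time_s: 26.32
position: [0.5304, -0.0015, 0.125]
ee_rot: [-0.0, 0.72, 0.694, -0.0]
wrist_force: [0.9, 0.5, 1.0]
width: 0.0749
```

Call:
drive_tool([
  [75,-38,-1,0,0,0,0],
  [75,-76,-2,10,0,0,0],
  [75,-114,-3,25,0,0,0],
  [75,-150,-4,50,0,0,0],
  [75,-183,-4,70,0,0,0],
])

```text
time_s: 26.73
position: [0.5196, -0.1845, 0.0548]
ee_rot: [0.0, 0.72, 0.694, 0.0]
wrist_force: [1.2, -0.4, 0.7]
width: 0.075
```

Call:
drive_tool([
  [75,0,0,10,0,0,0],
  [75,0,0,15,0,0,0],
  [75,0,0,15,0,0,0],
  [75,0,0,15,0,0,0],
  [75,0,0,15,0,0,0],
])

```text
time_s: 27.15
position: [0.5207, -0.1811, 0.0415]
ee_rot: [0.0, 0.719, 0.695, 0.0]
wrist_force: [-0.1, -0.7, -1.0]
width: 0.075
```

Call:
drive_tool([
  [75,0,0,0,0,0,0],
  [75,0,0,0,0,0,0],
  [75,0,0,0,0,0,0],
  [75,0,0,0,0,0,0],
  [75,0,0,0,0,0,0],
])

```text
time_s: 27.57
position: [0.5202, -0.1825, 0.0411]
ee_rot: [0.0, 0.72, 0.694, 0.0]
wrist_force: [0.2, 0.2, -0.9]
width: 0.0749
```

```bash
python3 go.py 519.4,-183.1,2,87.9
```

```text
now [ 520.2 -182.5   41.1] phi 87.91 width 74.9 F [ 0.2  0.2 -0.9] t 27.6 q7 1.68
(519.4, -183.1, 2.0, 87.9) [-0.6 -0.8 39.1] [0. 0. 0.]
```

Call:
drive_tool([
  [75,-0.6,-0.8,10,0,0,0],
  [75,-0.6,-0.8,22,0,0,0],
  [75,-0.6,-0.8,32,0,0,0],
  [75,-0.6,-0.8,38,0,0,0],
  [75,-0.6,-0.8,38,0,0,0],
])

```text
time_s: 27.98
position: [0.5182, -0.1829, 0.0007]
ee_rot: [-0.001, 0.72, 0.694, -0.001]
wrist_force: [-0.3, 0.7, 0.3]
width: 0.0749
```

Call:
drive_tool([
  [75,0,0,0,0,0,0],
  [75,0,0,0,0,0,0],
  [75,0,0,0,0,0,0],
  [50,0,0,0,0,0,0],
  [50,0,0,0,0,0,0],
])

```text
time_s: 28.4
position: [0.5195, -0.1833, 0.0038]
ee_rot: [0.0, 0.72, 0.694, 0.0]
wrist_force: [-2.3, 1.2, 16.3]
width: 0.0567
```

Call:
drive_tool([
  [50,0,0,0,0,0,0],
  [50,0,0,0,0,0,0],
  [50,0,0,0,0,0,0],
  [50,0,0,0,0,0,0],
  [50,0,0,0,0,0,0],
])

```text
time_s: 28.82
position: [0.5195, -0.1834, 0.004]
ee_rot: [0.001, 0.72, 0.694, 0.0]
wrist_force: [-2.4, 0.1, 11.9]
width: 0.0562
```

```bash
python3 go.py 519.4,-183.1,95,87.9 482.6,189.6,95,87.4
```

```text
now [ 519.5 -183.4    4. ] phi 87.89 width 56.2 F [-2.4  0.1 11.9] t 28.8 q7 1.68
(519.4, -183.1, 95.0, 87.9) [  0.2   0.1 -91. ] [ 0.1  0.  -0. ]
(482.6, 189.6, 95.0, 87.4) [185.6 -25.2  -0. ] [ 0.  -0.   0.2]
    [185.4 -26.   -0. ] [ 0.  -0.   0.2]
```

Call:
drive_tool([
  [50,0,0,-10,0,0,0],
  [50,0,0,-35,0,0,0],
  [50,0,0,-70,0,0,0],
  [50,0,0,-91,0,0,0],
  [50,0,0,-91,0,0,0],
])

```text
time_s: 29.23
position: [0.521, -0.184, 0.0984]
ee_rot: [0.003, 0.72, 0.694, 0.002]
wrist_force: [-0.2, 0.6, -2.4]
width: 0.0558
```

Call:
drive_tool([
  [50,38,-5,0,0,0,0],
  [50,76,-10,0,0,0,0],
  [50,114,-15,0,0,0,0],
  [50,152,-20,0,0,0,0],
  [50,186,-25,0,0,0,0],
])

```text
time_s: 29.65
position: [0.5003, 0.0057, 0.0936]
ee_rot: [-0.0, 0.72, 0.694, 0.0]
wrist_force: [0.9, 0.9, -1.7]
width: 0.0553
```

Call:
drive_tool([
  [50,38,-5,0,0,0,0],
  [50,76,-11,0,0,0,0],
  [50,114,-16,0,0,0,0.4],
  [50,152,-21,0,0,0,0.4],
  [50,186,-26,0,0,0,0.4],
])

```text
time_s: 30.07
position: [0.4811, 0.1929, 0.0935]
ee_rot: [-0.0, 0.722, 0.692, -0.0]
wrist_force: [1.3, -0.8, -2.0]
width: 0.0558
```

Call:
drive_tool([
  [50,0,0,5,0,0,0],
  [50,0,0,12,0,0,0],
  [50,0,0,16,0,0,0],
  [50,0,0,16,0,0,0],
  [50,0,0,16,0,0,0],
])

```text
time_s: 30.48
position: [0.4818, 0.1885, 0.0773]
ee_rot: [0.0, 0.723, 0.691, -0.001]
wrist_force: [-0.1, -1.1, -1.0]
width: 0.0562
```

Call:
drive_tool([
  [50,0,0,0,0,0,0],
  [50,0,0,0,0,0,0],
  [50,0,0,0,0,0,0],
  [50,0,0,0,0,0,0],
  [50,0,0,0,0,0,0],
])

```text
time_s: 30.9
position: [0.482, 0.1902, 0.078]
ee_rot: [0.0, 0.722, 0.691, 0.0]
wrist_force: [-0.3, -1.1, -3.1]
width: 0.0558
```

```bash
python3 go.py 482.6,189.6,56,87.4
```

```text
now [482.  190.2  78. ] phi 87.48 width 55.8 F [-0.3 -1.1 -3.1] t 30.9 q7 1.1
(482.6, 189.6, 56.0, 87.4) [-0.6  0.6 22. ] [ 0.  -0.   0.1]
```

Call:
drive_tool([
  [50,-0.6,0.6,2,0,0,0],
  [50,-0.6,0.6,7,0,0,0],
  [50,-0.6,0.6,13,0,0,0],
  [50,-0.6,0.6,18,0,0,0],
  [50,-0.6,0.6,22,0,0,0],
])

```text
time_s: 31.32
position: [0.4821, 0.1895, 0.0549]
ee_rot: [-0.0, 0.722, 0.692, -0.0]
wrist_force: [0.8, -0.4, -0.2]
width: 0.0558
```

Call:
drive_tool([
  [50,0,0,1,0,0,0],
  [50,0,0,2,0,0,0],
  [50,0,0,3,0,0,0],
  [50,0,0,4,0,0,0],
  [50,0,0,4,0,0,0],
])

```text
time_s: 31.73
position: [0.4824, 0.1895, 0.0517]
ee_rot: [0.0, 0.722, 0.691, -0.0]
wrist_force: [0.1, -1.1, -1.8]
width: 0.0559
```

```bash
python3 go.py 482.6,189.6,50.5,87.4
```

```text
now [482.4 189.5  51.7] phi 87.49 width 55.9 F [ 0.1 -1.1 -1.8] t 31.7 q7 1.11
(482.6, 189.6, 50.5, 87.4) [0.1 0.2 1.2] [-0.   0.   0.1]
```

Call:
drive_tool([
  [50,0,0,0.5,0,0,0],
  [50,0,0,1,0,0,0],
  [50,0,0,1.2,0,0,0],
  [50,0,0,1.2,0,0,0],
  [50,0,0,1.2,0,0,0],
])

```text
time_s: 32.15
position: [0.4825, 0.1896, 0.0506]
ee_rot: [0.0, 0.722, 0.691, 0.0]
wrist_force: [-0.7, -2.4, -0.2]
width: 0.0554
```

Call:
drive_tool([
  [50,0,0,0,0,0,0],
  [68,0,0,0,0,0,0],
  [68,0,0,0,0,0,0],
  [68,0,0,0,0,0,0],
  [68,0,0,0,0,0,0],
])

```text
time_s: 32.57
position: [0.4826, 0.1901, 0.0507]
ee_rot: [-0.0, 0.722, 0.692, 0.0]
wrist_force: [0.7, 0.2, 0.9]
width: 0.0682
```

Call:
drive_tool([
  [68,0,0,-10,0,0,0],
  [70,0,0,-40,0,0,0],
  [75,0,0,-75,0,0,0],
  [75,0,0,-110,0,0,0],
  [75,0,0,-120,0,0,0],
])

```text
time_s: 32.98
position: [0.484, 0.1903, 0.1756]
ee_rot: [0.001, 0.723, 0.691, 0.003]
wrist_force: [1.0, 0.8, -0.3]
width: 0.0747
```

Call:
drive_tool([
  [75,-35,0,0,0,0,0],
  [75,-70,0,0,0,0,0],
  [75,-110,0,0,0,0,0],
  [75,-150,0,0,0,0,0],
  [75,-180,0,0,0,0,0],
])

```text
time_s: 33.4
position: [0.4738, 0.007, 0.1711]
ee_rot: [0.0, 0.723, 0.691, -0.0]
wrist_force: [0.7, -0.0, 0.5]
width: 0.0752
```

Call:
drive_tool([
  [75,-35,0,0,0,0,0],
  [75,-70,0,0,0,0,0],
  [75,-70,0,0,0,0,0],
  [75,-70,0,0,0,0,0],
  [75,-70,0,0,0,0,0],
])

```text
time_s: 33.82
position: [0.4715, -0.0597, 0.1709]
ee_rot: [-0.0, 0.723, 0.691, 0.0]
wrist_force: [0.0, -0.4, -0.1]
width: 0.0747
```

Run:
```python
from bench import r
from fit3 import *
F={n:r.grab_frame(n) for n in("top","side")}; print(r.observe()["position"].round(3))
a=F["side"]["img"][170:250,230:330]; b=F["top"]["img"][195:285,215:305]
cv2.imwrite("pics/g10.png",np.hstack([cv2.resize(a,(450,360),interpolation=cv2.INTER_CUBIC),cv2.resize(b,(350,360),interpolation=cv2.INTER_CUBIC)]))
for k in("tape_measure","tape_roll","tapping_block"):
  for n,f in F.items():
    for dd in r.find_in(f,k)[:1]:
        l,t,w,h=dd["rect"]; print(k,n,round(dd["score"],2),ray(f,(l+w/2,t+h/2),.03).round(3))
```

```text
[ 0.472 -0.059  0.171]
tape_measure top 0.6 [ 0.637 -0.496  0.03 ]
tape_measure side 0.78 [ 0.635 -0.493  0.03 ]
tape_roll top 0.7 [0.769 0.053 0.03 ]
tape_roll side 0.96 [0.765 0.043 0.03 ]
tapping_block side 0.69 [0.65  0.441 0.03 ]
```

View pics/g10.png

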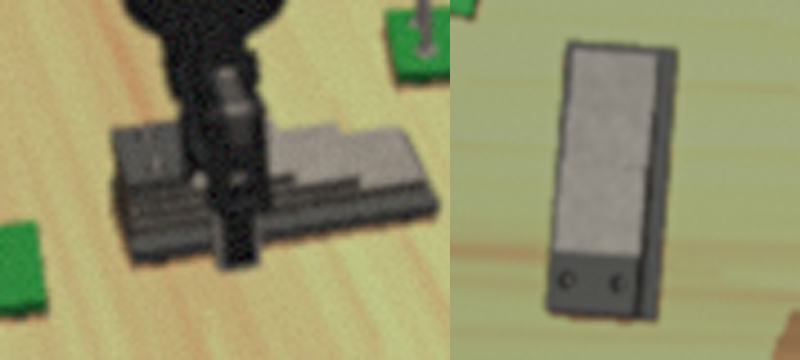

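The keeper lies flat over both posts: two tips show in its holes at top-crop (567,280) and (618,283), and the stack edges are parallel in the side view. The bystanders haven't moved. Hand in.

```bash
python3 -c "
from bench import r
print(r.finish_job())"
```

```text
the job is handed in; nothing more can be done
None
```

The three samples are back on the steel two-post stand, long at the bottom, then middle, then short. The keeper bar is over the posts on top. I handed the job in at about 34 s of the 115 s allowed; handing in gives no verdict.

**Seating:** Each piece went down over the posts with no contact force beyond the noise. It was released 1–2 mm above its layer height, judged from the gripper height. The pictures after each release show the layers flat and parallel with stepped free ends.

**Keeper:** Both post tips show in its holes in the last top view. In the last side view the gripper hid part of the stack, so I did not measure the keeper's final height or tilt there.

**Bystanders:** The tape measure and roll of tape were found where they started, within about 8 mm. The wooden block was found only in the last side view, with the arm passing nearby in the picture. That detection was weak, at 33 mm from the first side reading. The arm never came near the block and recorded no contact, so I put it down to partial hiding.

**Other checks that disagreed:**
- The first edge fits differed by up to 10 mm between cameras. I replaced them with outline fits, which agreed to about 2 mm.
- One outline fit of the seated long sample failed. I used the picture there instead.
- The first approach to the long sample was 9 mm off because I read the position before the arm had settled. I corrected it before closing the gripper.

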